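# Swap the empty sugar tin on the breakfast board for the full one

## Task

The sugar tin on the round wooden board is used up: hang it on the free stretch of the rail under the wire shelf. Of the three like tins that hang there only one is full; find it by feeling its weight and stand it upright on the board instead, set down gently. At the end the three light tins hang on the rail, and nothing else on the table has been knocked or pushed about.

Things in the scene. Friction and masses are not known exactly. Their poses are not given: they have to be found in the camera images.
- rack: steel table rack, 540 mm long (local y), fixed. Origin: on the table straight below the middle of its hanging rail; local +x points away from the robot side, z up. Rail: bar of 10 mm diameter along local y, axis at x = 0, z = 217 mm. Tins hang at about y = -180, -60 and +60 mm; +180 mm is free. End frames at y = -270 and +270 mm, pots on the shelf's ends up to 440 mm
- rest_bar (a point): middle of the rest bar's axis: 10 mm bar along the rack's y at rack x = -7 mm, z = 130 mm; the backs of hanging tins lean on it. The closing fingers can push a tin against it: lifted 14 mm, draw the tin 2 to 4 mm back towards the robot and it is free of both bars, so that the hand feels its true weight
- shelf_edge (a point): middle of the front edge of the wire shelf over the rail (z = 317 to 329 mm, rack x = -46 to +94 mm). The edge is straight above the middle of the hanging tins and bars an upright gripper: come from the robot's side with the tool tilted 25 to 35 degrees, fingers pointing down and towards the rack
- free_place (a point): point on the rail's axis in the middle of the free stretch (120 mm wide), 180 mm along local +y from the rack's middle, 217 mm above the table
- board: round wooden breakfast board, 220 mm diameter, 15 mm thick, fixed; origin: centre of its underside. It lies before the rack, to the right (-y). Its half towards the robot (local -x) carries the used-up tin at the start, the jam jar stands on the far half
- tin_a: one of four like closed square tins, teal, wooden lid, cream label on the front: 58 x 58 mm, body 96 mm high, lid to 104, knob to 110 mm. Origin: centre of the underside, z up; local +x points out of the back, which carries the hanger. Sides +y and -y are plain. At the start it hangs on the rail by its hook: +x as the rack's, underside 110 mm up, top leaning 2 to 3 degrees to the robot
- tin_a_hook (a point): middle of tin_a's hook, under its bend: tin x = 41, z = 112 mm. Steel strap, 34 mm wide: up the back (face x = 32 mm), over the rail, down as a lip (inner face x = 50 mm, flaring out below z = 102 to x = 57 at its end, z = 87 mm). Gap 18 mm. Lifted 14 mm the tin is free of the rail's load with its lip still behind the rail; lifted 30 mm it can be drawn off to the robot's side
- tin_b: like tin_a, also hanging at the start. Just one of tin_a, tin_b and tin_c is full, a different one each time, with nothing to see from outside: a full tin weighs 0.45 to 0.56 kg, a light one 0.20 to 0.24 kg; centre of mass 35 to 55 mm above the underside
- tin_c: like tin_a, also hanging at the start; may be the full one
- tin_d: like tin_a, the used-up tin (about 0.2 kg): stands on the board at the start, underside 15 mm above the table, its hanger side (local +x) pointing away from the robot, within 0.5 rad of world +x
- tin_d_hook (a point): middle of tin_d's hook, under its bend (tin x = 41, z = 112 mm). To hang it keep the tilted grasp, bring the tin upright, hook side to the rack, above the rail with the rail's axis at tin x = 43 mm (41 mm: its back meets the rest bar; 45 mm: the lip meets the rail, and the flare leads it in up to 51), and lower it till the bend sits on the rail (underside 110 mm up)
- jam: jam jar with a red lid, 58 mm diameter, 85 mm high, on the far half of the board (about 75 mm from its middle); leave it alone
- plate: white plate, 210 mm diameter, with a bread roll (up to 58 mm high) and a knife, left of the rack's front; leave it alone
- cup: white mug, 84 mm diameter, 62 mm high, before the rack; leave it alone
- milk_jug: white milk jug, 72 mm diameter, 85 mm high, before the rack; leave it alone

How it is judged:
At the end, for the whole second after the job is handed in: The full tin stands upright on the board (within 4.5 degrees, pressing on the board with more than 3.4 N, at rest) and the other three tins, the used-up one among them, hang at rest on the rack's rail (undersides 95 to 125 mm above the table, within 11 degrees of upright) (((contact force between tin_a and board above 3.4 N and angle between tin_a's own z axis and vertical below 0.08 rad and height (world z) of tin_a between 0.01 and 0.02 m and linear speed of tin_a below 0.02 m/s and contact force between each of tin_b, tin_c, tin_d and rack above 0.8 N and height (world z) of tin_b between 0.095 and 0.125 m and angle between each of tin_b, tin_c, tin_d's own z axis and vertical below 0.2 rad and linear speed of each of tin_b, tin_c, tin_d below 0.03 m/s and height (world z) of tin_c between 0.095 and 0.125 m and height (world z) of tin_d between 0.095 and 0.125 m) or (contact force between tin_b and board above 3.4 N and angle between tin_b's own z axis and vertical below 0.08 rad and height (world z) of tin_b between 0.01 and 0.02 m and linear speed of tin_b below 0.02 m/s and contact force between each of tin_a, tin_c, tin_d and rack above 0.8 N and height (world z) of tin_a between 0.095 and 0.125 m and angle between each of tin_a, tin_c, tin_d's own z axis and vertical below 0.2 rad and linear speed of each of tin_a, tin_c, tin_d below 0.03 m/s and height (world z) of tin_c between 0.095 and 0.125 m and height (world z) of tin_d between 0.095 and 0.125 m) or (contact force between tin_c and board above 3.4 N and angle between tin_c's own z axis and vertical below 0.08 rad and height (world z) of tin_c between 0.01 and 0.02 m and linear speed of tin_c below 0.02 m/s and contact force between each of tin_a, tin_b, tin_d and rack above 0.8 N and height (world z) of tin_a between 0.095 and 0.125 m and angle between each of tin_a, tin_b, tin_d's own z axis and vertical below 0.2 rad and linear speed of each of tin_a, tin_b, tin_d below 0.03 m/s and height (world z) of tin_b between 0.095 and 0.125 m and height (world z) of tin_d between 0.095 and 0.125 m))); the robot touches nothing.
It fails at once if a bystander (jam jar, plate, mug, milk jug) is pushed more than 30 mm or tipped over (distance of any of jam, plate, cup, milk_jug from where it was at the start of the episode above 0.03 m or angle between any of jam, plate, cup, milk_jug's own z axis and vertical above 0.4 rad).
It fails at once if a tin is dropped or slammed down (faster than 0.6 m/s while less than 30 mm above the board) ((height (world z) of tin_a below 0.045 m and linear speed of tin_a above 0.6 m/s) or (height (world z) of tin_b below 0.045 m and linear speed of tin_b above 0.6 m/s) or (height (world z) of tin_c below 0.045 m and linear speed of tin_c above 0.6 m/s) or (height (world z) of tin_d below 0.045 m and linear speed of tin_d above 0.6 m/s)).
It also fails if it takes over 72 s, if anything falls off the work surface, if the arm or the gripper's body presses on something with over 40 N, if the wrist force passes 120 N, or if a joint passes its speed limit or range.

## Robot

A 6-joint arm with a two-finger parallel gripper is mounted at the origin on the work surface. World frame = base frame: x ahead of the robot, y to its left, z up, the work surface at z = 0. Lengths are in m, angles in rad, forces in N, time in s.
With the tool pointing down it reaches from about 0.425 to 0.925 m from the base axis. Payload 12.5 kg.
Tool frame: the origin (TCP) lies at the very end of the fingers, on their centre line; the grasp point (between the pads) lies 19 mm behind it (ctrl.grasp_offset is the z of the grasp point in the tool frame, in m); z points along the fingers, y is the line along which they close (so a half turn about z gives the same grasp; the last joint's range is limited). The gripper opens to 85 mm and grips with 20 to 120 N. Pads are 22 mm wide; open, the fingers measure 114 mm over their backs; the gripper's body (76 mm by 85 mm) begins 54 mm behind the grasp point. The pads swing forward as they close: fully open they stand 13 mm farther back than shut.
Start: joints at [-1.288, 0.491, 1.559, -0, 1.092, -0.106], TCP at [0.237, -0.578, 0.205] pointing down, gripper open.
Joint ranges: [-3.1, 3.1], [-0.84, 2.19], [0.05, 2.79], [-1.13, 4.28], [0.06, 2.93], [-2.69, 2.69]. Speed limits (rad/s): [2.22, 2.22, 2.79, 3.14, 3.14, 3.14].

## Interface

Orientations are given as a unit quaternion [w, x, y, z].
In Python, from plant import ctrl gives the robot as it stands.
- The arm moves only by the tool drive_tool, never from a script. Its argument "motion" is a list of rows, each a list of 3 entries, a list of its own where there are three numbers: the shift along the tool's x, y, z in m, then the turn, a rotation vector about the tool's x, y, z in degrees, then the opening, from 0 (shut) to 1 (fully open). In form: [[[x, y, z], [rx, ry, rz], grip], ...]. A call has exactly 8 rows; each row shifts and turns the commanded pose from where the row before left it, along the tool's axes as they then stand; what a row does not reach is not made up. A row lasts 1/8 s, in which the tool goes at most 62.5 mm and 10.7 degrees, less where a joint would pass 70% of its speed; a pose out of reach is approached as far as the arm can. A call is refused whole if a number of a shift passes 0.0625 or a number of a turn 10.7, either way. A call with a gripper value outside its range is refused whole. The fingers move at their own pace and stop on an object; "newtons" is the grip in N (left out, the last holds). Time passes only in rows, so rows that do not move let the fingers close, or fill a call up. It gives the time, the measured TCP pose, the force, the opening and the grip force at its end, in the units of the state.
- ctrl.sense(): the state, without advancing time (a new reading comes with each control period).
- ctrl.snapshot(name): name is "scene" or "top" or "wrist"; returns a dict with "pixels" (400x640x3 uint8, red, green, blue), "fx", "fy", "cx", "cy" (pixels), "xyz" and "orientation" of the camera in the world. Camera axes: x right, y down, z forward; pixel columns grow to the right and rows downward; lengths in m; the calibration is good to about 2 mm. A picture is of the moment at which its call begins. There is no depth.
- ctrl.job_done(): hands the job in; it is judged then, once.
The state is a dict: "time": time; "joints": joint angles; "joint_velocities": joint speeds; "effort": joint torques, N m; "ee_pos": TCP position; "tool_rot": TCP orientation; "force": force on the tool from outside, world axes, zero at the start; "moment": the same for the moment, N m; "width": finger opening in m; "gripper_force": force on a finger pad.
Only numpy, scipy, OpenCV 4.12 (cv2) and the standard library are available. Lean on these libraries where they do the work, as an engineer would, in place of code of your own. Each camera call takes 0.05 s, during which the arm holds its last target. There are 200 camera calls.

## Working session

There is one attempt and no reset: what is moved stays moved. The work goes in short steps, Python scripts to look and compute and a tool call to move; the robot and the scene stay as the last step left them, time stands still between calls to the robot, and variables do not carry over. Pictures are saved under pics/ and viewed, at most 10 in all, crops included, and the job is handed in when it is done.

Besides the shell and the picture viewer there is one more tool, called after "Emit:" in YAML: its name, and indented under it one key for each argument. drive_tool: Moves the arm, as the interface text tells. Its arguments: {"type":"object","properties":{"motion":{"type":"array","items":{"type":"array"}},"newtons":{"type":"number"}},"required":["motion"]}

```bash
ls; mkdir -p pics; python3 - <<'E'
from plant import ctrl
import cv2,numpy as np
print(ctrl.sense(), ctrl.grasp_offset)
for n in ["scene","top"]:
    s=ctrl.snapshot(n); cv2.imwrite(f"pics/{n}0.png",s["pixels"][:,:,::-1])
    print(n,{k:v for k,v in s.items() if k!="pixels"})
E
```

```text
pics
{'time': 0.0, 'joints': array([-1.28758961e+00,  4.91551670e-01,  1.55945354e+00, -1.09404219e-05,
        1.09173045e+00, -1.05580089e-01]), 'joint_velocities': array([ 0.00067059, -0.00099133,  0.00038122, -0.00012208, -0.00138891,
        0.00056964]), 'effort': array([ 2.38519038e-03, -6.18438578e+01, -2.61593503e+01,  2.52416051e-06,
        4.11407076e-03,  4.71047841e-06]), 'ee_pos': array([ 0.23687162, -0.57808719,  0.20443126]), 'tool_rot': array([-5.68819020e-04,  9.81164380e-01,  1.93173842e-01, -5.55241165e-05]), 'force': array([ 0.30814171, -0.14081973,  0.67291655]), 'moment': array([-0.01586661,  0.04660734,  0.02400473]), 'gripper_force': 0.0, 'width': 0.08554196620449765} -0.0187
scene {'fx': 509.8936757257703, 'fy': 509.8936757257703, 'cx': 322.42465896295556, 'cy': 195.94860015214667, 'xyz': array([0.28350591, 0.63407011, 1.42950502]), 'orientation': array([ 0.04864794, -0.1954976 ,  0.94757234, -0.24803371])}
top {'fx': 458.7439237144384, 'fy': 458.7439237144384, 'cx': 327.96460716348275, 'cy': 195.11739755404872, 'xyz': array([ 0.44143164, -0.01031304,  1.29473665]), 'orientation': array([-0.02062959,  0.71659496, -0.69664313,  0.02746702])}
```

View pics/scene0.png

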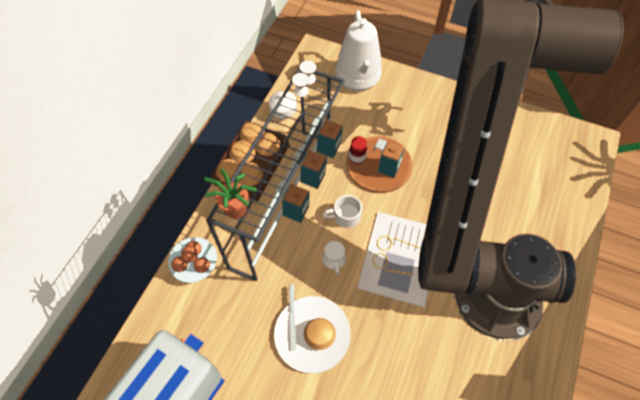

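View pics/top0.png

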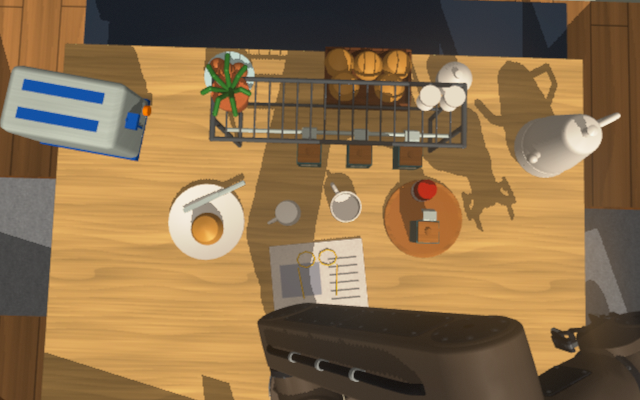

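The scene shows the rack, three hanging tins, the board with the jam jar and tin_d, the cup, the jug and the plate. In the top view, the rack's front edge runs from about (211,144) to (466,145), the lids are at (309,153), (359,155) and (408,157), the board is at (423,218), and tin_d's lid is at (425,230).

```bash
cat > h.py <<'E'
import numpy as np,cv2
from scipy.spatial.transform import Rotation as R
def rot(q): return R.from_quat([q[1],q[2],q[3],q[0]])
CAL={"scene":dict(f=509.8936757,cx=322.42466,cy=195.9486,p=[0.28350591,0.63407011,1.42950502],q=[0.04864794,-0.1954976,0.94757234,-0.24803371]),
"top":dict(f=458.74392,cx=327.964607,cy=195.117398,p=[0.44143164,-0.01031304,1.29473665],q=[-0.02062959,0.71659496,-0.69664313,0.02746702])}
def cal(s): return dict(f=s["fx"],cx=s["cx"],cy=s["cy"],p=s["xyz"],q=s["orientation"])
def ray(c,u,v):
    d=rot(c["q"]).apply([(u-c["cx"])/c["f"],(v-c["cy"])/c["f"],1]); return np.array(c["p"]),d
def onz(c,u,v,z):
    p,d=ray(c,u,v); return p+d*(z-p[2])/d[2]
def proj(c,P):
    x=rot(c["q"]).inv().apply(np.atleast_2d(P)-np.array(c["p"])); return x[:,:2]/x[:,2:]*c["f"]+[c["cx"],c["cy"]]
E
python3 - <<'E'
import cv2
a=cv2.imread("pics/top0.png")[75:260,200:480]; cv2.imwrite("pics/c1.png",cv2.resize(a,None,fx=2.85,fy=2.85,interpolation=cv2.INTER_CUBIC))
b=cv2.imread("pics/scene0.png")[70:290,200:430]; cv2.imwrite("pics/c2.png",cv2.resize(b,None,fx=2.7,fy=2.7,interpolation=cv2.INTER_CUBIC))
from h import *
c=CAL["top"]
for n,u,v,z in [("shelfL",211,144,.323),("shelfR",466,145,.323),("tinhi",309,143,.22),("lid1",309,153,.214),("lid2",359,155,.214),("lid3",408,157,.214),("tind",425,231,.119),("board",423,218,.015),("cup",345,206,.06),("jug",287,212,.085)]: print(n,onz(c,u,v,z).round(4))
E
```

```text
shelfL [0.6099 0.2337 0.323 ]
shelfR [ 0.624  -0.3119  0.323 ]
tinhi [0.637  0.0286 0.22  ]
lid1 [0.6142 0.0281 0.214 ]
lid2 [ 0.6129 -0.0908  0.214 ]
lid3 [ 0.6115 -0.2076  0.214 ]
tind [ 0.4367 -0.2716  0.119 ]
board [ 0.4724 -0.2886  0.015 ]
cup [ 0.4977 -0.0678  0.06  ]
jug [0.4764 0.0858 0.085 ]
```

View pics/c1.png

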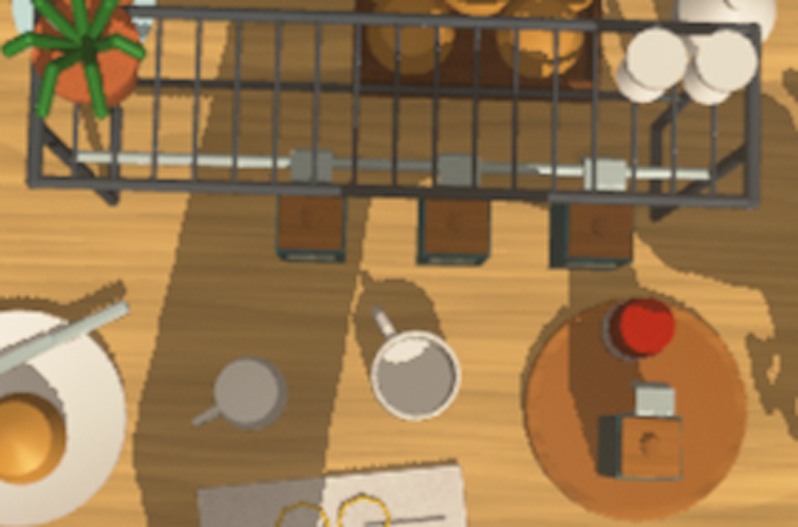

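View pics/c2.png

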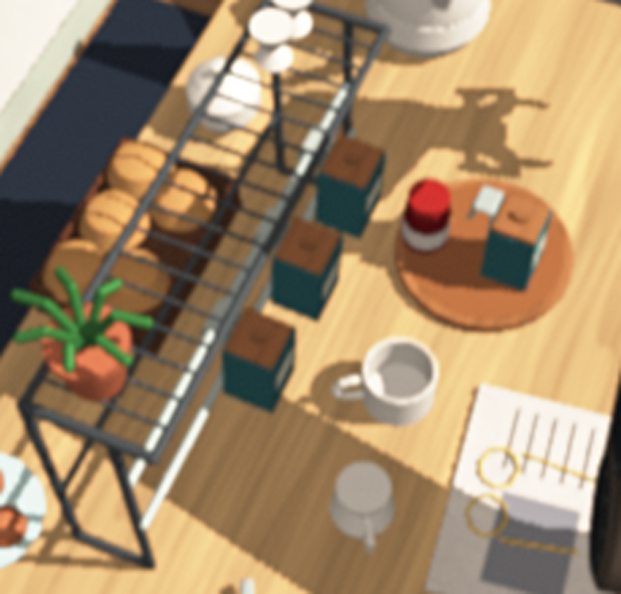

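Crop c1 shows the rail from about (78,157) to (710,176), the knobs at (312,217), (453,221) and (600,227), and tin_d's knob at (648,444) with its hook at (655,400). Crop c2 shows the same knobs at (352,160), (308,240), (260,328), and tin_d's at (519,214).

```bash
cat > m.py <<'E'
from h import *
t=CAL["top"];s=CAL["scene"]
T=lambda u,v:(200+(u+.5)/2.85-.5,75+(v+.5)/2.85-.5)
S=lambda u,v:(200+(u+.5)/2.7-.5,70+(v+.5)/2.7-.5)
def pr(n,c,uv,z): 
    p=onz(c,*uv,z); print(n,p.round(4)); return p
for n,a in [("railL",(78,157)),("railR",(710,176))]: pr(n,t,T(*a),.217)
for n,a in [("sfL",(33,184)),("sfR",(755,204)),("sbL",(45,13)),("sbR",(755,30))]: pr(n,t,T(*a),.323)
for n,a,b,z in [("c",(312,217),(260,328),.2195),("b",(453,221),(308,240),.2195),("a",(600,227),(352,160),.2195),("d",(648,444),(519,214),.1245)]:
    pr(n+" top",t,T(*a),z); pr(n+" scn",s,S(*b),z)
pr("dhook top",t,T(655,400),.128)
for a in [(623,416),(681,418),(682,480),(620,475)]: pr("dlid",t,T(*a),.119)
pr("board",t,T(635,408),.015);pr("jam",t,T(642,328),.085);pr("cup",t,T(416,375),.062);pr("jug",t,T(251,392),.085)
for a in [(275,255),(345,260),(417,258),(490,260),(552,264),(631,266)]: pr("front",t,T(*a),.21)
E
python3 m.py
```

```text
railL [0.6635 0.2239 0.217 ]
railR [ 0.6633 -0.3036  0.217 ]
sfL [0.6202 0.2337 0.323 ]
sfR [ 0.6212 -0.3089  0.323 ]
sbL [0.751  0.2305 0.323 ]
sbR [ 0.7547 -0.3079  0.323 ]
c top [0.6185 0.0277 0.2195]
c scn [0.6182 0.0233 0.2195]
b top [ 0.6186 -0.0894  0.2195]
b scn [ 0.6165 -0.0936  0.2195]
a top [ 0.6172 -0.2117  0.2195]
a scn [ 0.6144 -0.2079  0.2195]
d top [ 0.4383 -0.2756  0.1245]
d scn [ 0.4349 -0.2795  0.1245]
dhook top [ 0.4777 -0.2805  0.128 ]
dlid [ 0.4627 -0.2539  0.119 ]
dlid [ 0.4624 -0.3063  0.119 ]
dlid [ 0.4069 -0.3078  0.119 ]
dlid [ 0.4098 -0.252   0.119 ]
board [ 0.4728 -0.2871  0.015 ]
jam [ 0.5456 -0.2775  0.085 ]
cup [ 0.4969 -0.0694  0.062 ]
jug [0.4759 0.0838 0.085 ]
front [0.5871 0.0579 0.21  ]
front [ 0.5847 -0.0006  0.21  ]
front [ 0.5881 -0.0607  0.21  ]
front [ 0.5882 -0.1218  0.21  ]
front [ 0.5864 -0.1737  0.21  ]
front [ 0.5866 -0.24    0.21  ]
```

Emit:
drive_tool:
  motion:
    - [[0.045,-0.0355,-0.008],[0,0,0],1]
    - [[0.045,-0.0355,-0.008],[0,0,0],1]
    - [[0.045,-0.0355,-0.008],[0,0,0],1]
    - [[0.045,-0.0355,-0.008],[0,0,0],1]
    - [[0.045,-0.0355,-0.008],[0,0,0],1]
    - [[0.045,-0.0355,-0.008],[0,0,0],1]
    - [[0,0,0],[0,0,10],1]
    - [[0,0,0],[0,0,10],1]
  newtons: 60

```text
time: 1.1
ee_pos: [0.4064, -0.278, 0.253]
tool_rot: [0.0, 1.0, 0.018, -0.0]
force: [-0.8, 1.0, -0.3]
width: 0.0856
gripper_force: 0.0
```

Emit:
drive_tool:
  motion:
    - [[0,0,0],[0,0,2.3],1]
    - [[0,0,0],[0,10,0],1]
    - [[0,0,0],[0,10,0],1]
    - [[0,0,0],[0,10,0],1]
    - [[0,0,0],[0,0,0],1]
    - [[0,0,0],[0,0,0],1]
    - [[0,0,0],[0,0,0],1]
    - [[0,0,0],[0,0,0],1]

```text
time: 2.1
ee_pos: [0.4069, -0.2777, 0.2527]
tool_rot: [-0.002, 0.969, 0.001, 0.247]
force: [0.5, 0.3, -0.9]
width: 0.085
gripper_force: 0.0
```

```bash
python3 - <<'E'
from plant import ctrl
from h import *
s=ctrl.sense(); print(s["ee_pos"].round(4),s["force"].round(2),s["joints"].round(3)); print(rot(s["tool_rot"]).as_matrix().round(3))
w=ctrl.snapshot("wrist"); cv2.imwrite("pics/w1.png",w["pixels"][:,:,::-1]); print(cal(w))
E
```

```text
[ 0.4069 -0.2777  0.2527] [ 0.53  0.33 -0.93] [-0.968  0.135  2.071  0.628  0.744  0.171]
[[ 0.878  0.004  0.479]
 [ 0.001 -1.     0.005]
 [ 0.479 -0.004 -0.878]]
{'f': 299.85893347223714, 'cx': 314.01987703989, 'cy': 203.2335504735402, 'p': array([ 0.38798813, -0.27847095,  0.43401731]), 'q': array([-0.07755405,  0.70445876, -0.70156075,  0.0744026 ])}
```

View pics/w1.png

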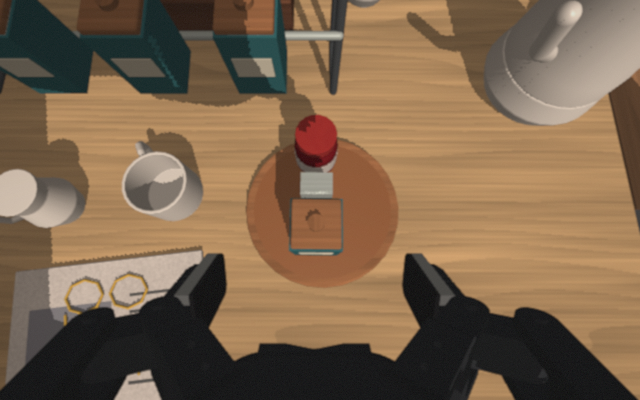

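The wrist view shows tin_d square to the image: lid corners about (292,198), (342,199), (342,250) and (290,250), knob (317,219), hook (317,184). The jam lid is at (316,135).

```bash
python3 - <<'E'
from h import *
c={'f': 299.85893347223714, 'cx': 314.01987703989, 'cy': 203.2335504735402, 'p': np.array([ 0.38798813, -0.27847095,  0.43401731]), 'q': np.array([-0.07755405,  0.70445876, -0.70156075,  0.0744026 ])}
for n,a,z in [("knob",(316,218),.125),("hook",(317,184),.128),("1",(292,198),.119),("2",(342,199),.119),("3",(342,250),.119),("4",(290,250),.119),("jam",(316,135),.085)]: print(n,onz(c,*a,z).round(4))
E
```

```text
knob [ 0.4398 -0.2791  0.125 ]
hook [ 0.4758 -0.28    0.128 ]
1 [ 0.4626 -0.2531  0.119 ]
2 [ 0.4617 -0.3071  0.119 ]
3 [ 0.4072 -0.3062  0.119 ]
4 [ 0.407  -0.2521  0.119 ]
jam [ 0.5519 -0.2788  0.085 ]
```

Emit:
drive_tool:
  motion:
    - [[-0.0115,0.002,0.0366],[0,0,0],1]
    - [[-0.0115,0,0.0366],[0,0,0],1]
    - [[-0.0115,0,0.0366],[0,0,0],1]
    - [[-0.0115,0,0.0366],[0,0,0],1]
    - [[-0.0115,0,0.0366],[0,0,0],1]
    - [[0,0,0],[0,0,0],1]
    - [[0,0,0],[0,0,0],0]
    - [[0,0,0],[0,0,0],0]

```text
time: 3.15
ee_pos: [0.4441, -0.2792, 0.0663]
tool_rot: [-0.002, 0.969, 0.001, 0.249]
force: [-3.1, -0.2, 1.5]
width: 0.0568
gripper_force: 62.9
```

Emit:
drive_tool:
  motion:
    - [[0,0,0],[0,0,0],0]
    - [[0,0,0],[0,0,0],0]
    - [[0,0,0],[0,0,0],0]
    - [[0,0,0],[0,0,0],0]
    - [[0,0,0],[0,0,0],0]
    - [[0,0,0],[0,0,0],0]
    - [[0,0,0],[0,0,0],0]
    - [[0,0,0],[0,0,0],0]

```text
time: 4.15
ee_pos: [0.4441, -0.2793, 0.0663]
tool_rot: [-0.002, 0.969, 0.001, 0.249]
force: [-4.3, 1.8, 9.8]
width: 0.057
gripper_force: 65.2
```

```bash
python3 - <<'E'
from plant import ctrl
from h import *
s=ctrl.sense(); print(s["ee_pos"].round(4),s["force"].round(2),s["joints"].round(3)); print(rot(s["tool_rot"]).as_matrix().round(3))
w=ctrl.snapshot("wrist"); cv2.imwrite("pics/w2.png",w["pixels"][:,:,::-1]); print(cal(w))
E
```

```text
[ 0.4441 -0.2793  0.0663] [-4.33  1.8   9.78] [-0.896  0.515  2.221  1.383  0.396 -0.63 ]
[[ 0.876  0.003  0.482]
 [ 0.002 -1.     0.004]
 [ 0.482 -0.002 -0.876]]
{'f': 299.85893347223714, 'cx': 314.01987703989, 'cy': 203.2335504735402, 'p': array([ 0.4246474 , -0.27968074,  0.24757305]), 'q': array([-0.07798237,  0.70411754, -0.70167349,  0.07610226])}
```

View pics/w2.png

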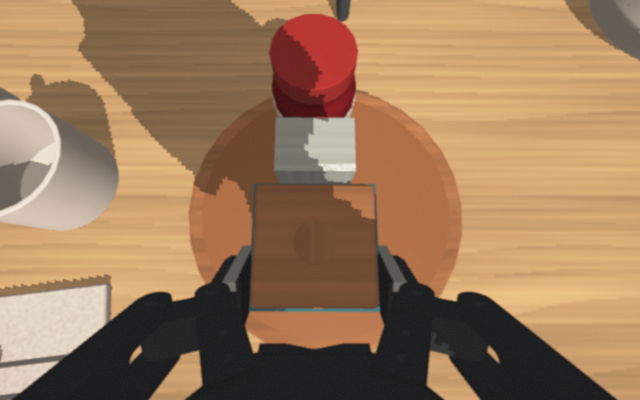

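Tin_d is gripped squarely: lid corners about (255,184), (375,185), (378,310) and (251,307), with the jam behind it. The 29° tilt leaves little clearance under the shelf, so I'll regrasp it at a steeper tilt and nearer the front.

Emit:
drive_tool:
  motion:
    - [[0,0,0],[0,0,0],1]
    - [[0,0,0],[0,0,0],1]
    - [[0,0,0],[0,0,0],1]
    - [[-0.0032,0,-0.0037],[0,0,0],1]
    - [[0,0,0],[0,2,0],1]
    - [[0,0,0],[0,2,0],1]
    - [[0,0,0],[0,1.2,0],1]
    - [[0,0,0],[0,0,0],1]

```text
time: 5.2
ee_pos: [0.4388, -0.279, 0.066]
tool_rot: [-0.003, 0.957, 0.0, 0.291]
force: [0.3, 0.6, -0.1]
width: 0.0856
gripper_force: 0.0
```

```bash
python3 - <<'E'
from plant import ctrl
from h import *
s=ctrl.sense(); print(s["ee_pos"].round(4),s["force"].round(2),s["joints"].round(3)); print(rot(s["tool_rot"]).as_matrix().round(3))
c={'f': 299.85893347223714, 'cx': 314.01987703989, 'cy': 203.2335504735402, 'p': np.array([ 0.4246474 , -0.27968074,  0.24757305]), 'q': np.array([-0.07798237,  0.70411754, -0.70167349,  0.07610226])}
for a in [(255,184),(375,185),(378,310),(251,307)]: print(onz(c,*a,.119).round(4))
E
```

```text
[ 0.4388 -0.279   0.066 ] [ 0.27  0.56 -0.1 ] [-0.949  0.533  2.274  1.636  0.475 -0.934]
[[ 0.83   0.002  0.557]
 [-0.001 -1.     0.005]
 [ 0.557 -0.005 -0.83 ]]
[ 0.4619 -0.2529  0.119 ]
[ 0.4616 -0.3064  0.119 ]
[ 0.4088 -0.3055  0.119 ]
[ 0.4097 -0.2537  0.119 ]
```

Emit:
drive_tool:
  motion:
    - [[0,0,0],[0,0,0],0]
    - [[0,0,0],[0,0,0],0]
    - [[0,0,0],[0,0,0],0]
    - [[0,0,0],[0,0,0],0]
    - [[0.0056,0,-0.0083],[0,0,0],0]
    - [[0.0111,0,-0.0166],[0,0,0],0]
    - [[0.0195,0,-0.029],[0,0,0],0]
    - [[0.0195,0,-0.029],[0,0,0],0]

```text
time: 6.2
ee_pos: [0.439, -0.2792, 0.1668]
tool_rot: [-0.002, 0.957, 0.001, 0.291]
force: [0.4, -0.1, -1.7]
width: 0.0566
gripper_force: 64.5
```

Emit:
drive_tool:
  motion:
    - [[0.0223,0,-0.0332],[0,0,0],0]
    - [[0,-0.053,0],[0,0,0],0]
    - [[0,-0.053,0],[0,0,0],0]
    - [[0,-0.053,0],[0,0,0],0]
    - [[0,-0.053,0],[0,0,0],0]
    - [[0,-0.053,0],[0,0,0],0]
    - [[0,-0.053,0],[0,0,0],0]
    - [[0,-0.053,0],[0,0,0],0]

```text
time: 7.2
ee_pos: [0.4352, 0.0301, 0.204]
tool_rot: [-0.001, 0.96, 0.001, 0.281]
force: [0.5, -0.5, -2.3]
width: 0.0571
gripper_force: 65.0
```

Emit:
drive_tool:
  motion:
    - [[0,-0.05,0],[0,0,0],0]
    - [[0,0,0],[0,0,0],0]
    - [[0,0,0],[0,0,0],0]
    - [[0,0,0],[0,0,0],0]
    - [[0,0,0],[0,0,0],0]
    - [[0,0,0],[0,0,0],0]
    - [[0,0,0],[0,0,0],0]
    - [[0,0,0],[0,0,0],0]

```text
time: 8.2
ee_pos: [0.4346, 0.0454, 0.2026]
tool_rot: [0.0, 0.961, -0.001, 0.277]
force: [-1.0, -0.1, -2.4]
width: 0.0566
gripper_force: 65.0
```

```bash
python3 - <<'E'
from plant import ctrl
from h import *
s=ctrl.sense(); print(s["ee_pos"].round(4),s["force"].round(2),s["joints"].round(3),s["width"]); print(rot(s["tool_rot"]).as_matrix().round(3))
w=ctrl.snapshot("wrist"); cv2.imwrite("pics/w3.png",w["pixels"][:,:,::-1]); print(cal(w))
t=ctrl.snapshot("top"); cv2.imwrite("pics/t3.png",t["pixels"][:,:,::-1]);
a=w["pixels"][:,:,::-1]; b=ctrl.snapshot("scene")["pixels"][:,:,::-1]
cv2.imwrite("pics/m3.png",cv2.resize(np.vstack([a[:,100:520],cv2.resize(b[70:290,200:430],(420,400))]),None,fx=.75,fy=.75))
E
```

```text
[0.4346 0.0454 0.2026] [-0.97 -0.05 -2.4 ] [-0.072  0.08   2.355  0.254  0.151  1.26 ] 0.05658409921968191
[[ 0.847 -0.001  0.532]
 [-0.001 -1.    -0.   ]
 [ 0.532 -0.    -0.847]]
{'f': 299.85893347223714, 'cx': 314.01987703989, 'cy': 203.2335504735402, 'p': array([0.4045601 , 0.04545717, 0.38254817]), 'q': array([ 0.09747617, -0.70015085,  0.70057168, -0.09739866])}
```

View pics/m3.png

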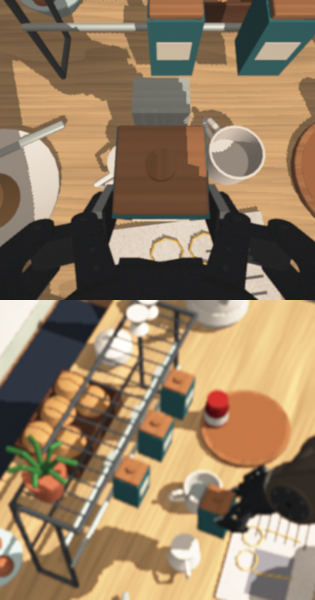

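The wrist view shows tin_d held squarely, with the knob at about (163,165) in the montage. The scene view shows it clear of the jug and the cup. Next I go to a staging pose in front of the free place and restore the tilt.

Emit:
drive_tool:
  motion:
    - [[0.0222,-0.0243,0.014],[0,0,0],0]
    - [[0.0222,-0.0243,0.014],[0,0,0],0]
    - [[0.0222,-0.0243,0.014],[0,0,0],0]
    - [[0.0222,-0.0243,0.014],[0,0,0],0]
    - [[0,0,0],[0,1.7,0],0]
    - [[0,0,0],[0,0,0],0]
    - [[0,0,0],[0,0,0],0]
    - [[0,0,0],[0,0,0],0]

```text
time: 9.35
ee_pos: [0.5318, 0.1347, 0.2025]
tool_rot: [-0.0, 0.957, -0.001, 0.29]
force: [0.1, -0.2, -1.9]
width: 0.057
gripper_force: 65.1
```

```bash
cat > g.py <<'E'
import sys
from plant import ctrl
from h import *
s=ctrl.sense(); M=rot(s["tool_rot"]).as_matrix()
print(s["time"],s["ee_pos"].round(4),"F",s["force"].round(2),"M",s["moment"].round(2),"j",s["joints"].round(2),"w",round(s["width"],4))
print("tilt",np.degrees(np.arctan2(M[0,2],-M[2,2])).round(2),"ytool",M[:,1].round(3))
R0=R.from_matrix([[np.cos(.591),0,np.sin(.591)],[0,-1,0],[np.sin(.591),0,-np.cos(.591)]])
print("turn to nominal",np.degrees((R.from_matrix(M).inv()*R0).as_rotvec()).round(2))
a=[float(x) for x in sys.argv[1:]]
if len(a)>=3: print("shift to tgt, nominal axes",(R0.inv().apply(np.array(a[:3])-s["ee_pos"])).round(4))
E
python3 g.py .6238 .1425 .195
python3 - <<'E'
from plant import ctrl
from h import *
w=ctrl.snapshot("wrist"); cv2.imwrite("pics/w4.png",w["pixels"][:,:,::-1]); print(cal(w))
E
```

```text
9.35 [0.5318 0.1347 0.2025] F [ 0.13 -0.16 -1.89] M [0.03 0.43 0.05] j [ 0.18  0.25  2.14 -0.52  0.2   2.24] w 0.057
tilt 33.75 ytool [-0.001 -1.    -0.001]
turn to nominal [ 0.    0.12 -0.09]
shift to tgt, nominal axes [ 0.0722 -0.0078  0.0575]
{'f': 299.85893347223714, 'cx': 314.01987703989, 'cy': 203.2335504735402, 'p': array([0.49667355, 0.13467974, 0.38152297]), 'q': array([ 0.10743853, -0.69865337,  0.69920725, -0.10700303])}
```

View pics/w4.png

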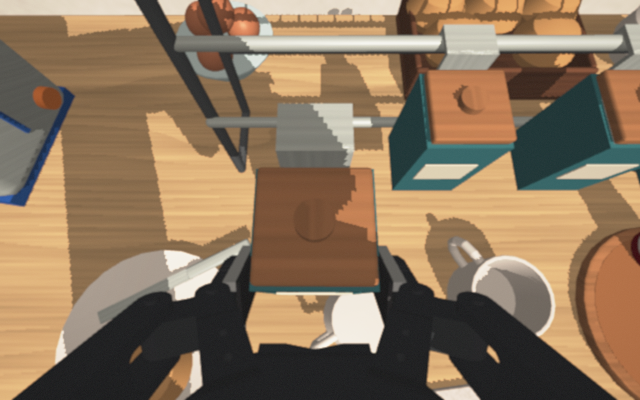

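The wrist view shows the rail at row ≈43 (u 180–640), the left end frame at u≈170, tin_c's knob at (471,99), and tin_d's lid corners at (257,169), (373,170), (378,290) and (249,288).

```bash
python3 - <<'E'
from h import *
c=dict(f=299.85893,cx=314.01988,cy=203.23355,p=np.array([0.49667355, 0.13467974, 0.38152297]), q=np.array([ 0.10743853, -0.69865337,  0.69920725, -0.10700303]))
im=cv2.imread("pics/w4.png")
for u in (290,340,400,570): print(u, [int(x) for x in im[30:58,u].sum(1)//3])
for n,a,z in [("rail",(300,44),.217),("rail2",(400,43.5),.217),("rail3",(580,43.5),.217),("railend",(178,43),.217),("cknob",(471,97),.2195),("1",(257,169),.2555),("2",(373,170),.2555),("3",(378,290),.2555),("4",(249,288),.2555),("knob",(315,216),.261),("hookback",(316,104),.268)]: print(n,onz(c,*a,z).round(4))
E
```

```text
290 [164, 161, 165, 168, 167, 165, 175, 191, 202, 212, 221, 228, 233, 233, 227, 216, 207, 195, 183, 165, 141, 110, 66, 64, 98, 137, 165, 174]
340 [166, 160, 162, 165, 158, 157, 176, 192, 202, 212, 222, 231, 238, 240, 235, 220, 205, 194, 181, 164, 141, 110, 68, 68, 94, 107, 111, 110]
400 [41, 41, 41, 44, 73, 128, 173, 194, 204, 212, 223, 233, 241, 242, 234, 218, 205, 192, 179, 160, 133, 95, 57, 50, 51, 54, 59, 60]
570 [163, 164, 163, 165, 164, 163, 180, 191, 201, 209, 216, 221, 223, 221, 213, 206, 194, 183, 167, 149, 119, 76, 60, 96, 140, 165, 166, 165]
rail [0.6636 0.1444 0.217 ]
rail2 [0.6639 0.0753 0.217 ]
rail3 [ 0.6638 -0.0489  0.217 ]
railend [0.6646 0.2287 0.217 ]
cknob [0.6184 0.0347 0.2195]
1 [0.5527 0.1608 0.2555]
2 [0.5521 0.1078 0.2555]
3 [0.4995 0.1089 0.2555]
4 [0.5003 0.1611 0.2555]
knob [0.529  0.1343 0.261 ]
hookback [0.5784 0.1338 0.268 ]
```

Emit:
drive_tool:
  motion:
    - [[0.0147,-0.0016,0.0114],[0,0,0],0]
    - [[0.0147,-0.0016,0.0114],[0,0,0],0]
    - [[0.0147,-0.0016,0.0114],[0,0,0],0]
    - [[0.0147,-0.0016,0.0114],[0,0,0],0]
    - [[0.0147,-0.0016,0.0114],[0,0,0],0]
    - [[0,0,0],[0,0,0],0]
    - [[0,0,0],[0,0,0],0]
    - [[0,0,0],[0,0,0],0]

```text
time: 10.4
ee_pos: [0.624, 0.1429, 0.1957]
tool_rot: [-0.0, 0.957, -0.0, 0.29]
force: [-0.2, 0.2, -1.6]
width: 0.0569
gripper_force: 65.1
```

```bash
python3 g.py .6244 .143 .161
python3 - <<'E'
from plant import ctrl
from h import *
w=ctrl.snapshot("wrist"); cv2.imwrite("pics/w5.png",w["pixels"][:,:,::-1]); print(cal(w))
E
```

```text
10.4 [0.624  0.1429 0.1957] F [-0.18  0.2  -1.57] M [-0.    0.49 -0.01] j [ 0.16  0.37  1.95 -0.37  0.25  2.06] w 0.0569
tilt 33.73 ytool [-0.001 -1.    -0.001]
turn to nominal [-0.01  0.13 -0.05]
shift to tgt, nominal axes [-0.0191 -0.0001  0.029 ]
{'f': 299.85893347223714, 'cx': 314.01987703989, 'cy': 203.2335504735402, 'p': array([0.58897631, 0.14286291, 0.37478075]), 'q': array([ 0.1073126 , -0.69888133,  0.69901332, -0.10690782])}
```

View pics/w5.png

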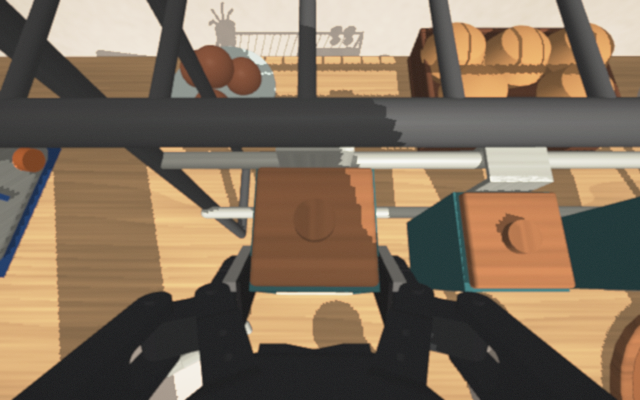

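The wrist view shows tin_d's hook strap over the rail (rows 150–165 at u≈316), the shelf edge at rows 100–145 clear of it, and tin_c's knob at (522,236). Next I lower it.

Emit:
drive_tool:
  motion:
    - [[-0.0039,0,0.0058],[0,0,0],0]
    - [[-0.0039,0,0.0058],[0,0,0],0]
    - [[-0.0039,0,0.0058],[0,0,0],0]
    - [[-0.0039,0,0.0058],[0,0,0],0]
    - [[0,0,0],[0,0,0],0]
    - [[0,0,0],[0,0,0],0]
    - [[0,0,0],[0,0,0],0]
    - [[0,0,0],[0,0,0],0]

```text
time: 11.45
ee_pos: [0.6245, 0.143, 0.168]
tool_rot: [-0.0, 0.957, -0.0, 0.29]
force: [0.2, 0.6, -2.4]
width: 0.0564
gripper_force: 65.1
```

Emit:
drive_tool:
  motion:
    - [[-0.0017,0,0.0025],[0,0,0],0]
    - [[-0.0017,0,0.0025],[0,0,0],0]
    - [[0,0,0],[0,0,0],0]
    - [[0,0,0],[0,0,0],0]
    - [[0,0,0],[0,0,0],0]
    - [[0,0,0],[0,0,0],0]
    - [[0,0,0],[0,0,0],0]
    - [[0,0,0],[0,0,0],0]

```text
time: 12.45
ee_pos: [0.6244, 0.143, 0.1617]
tool_rot: [-0.0, 0.957, -0.0, 0.29]
force: [0.4, 0.1, -1.0]
width: 0.057
gripper_force: 65.3
```

```bash
python3 g.py
python3 - <<'E'
from h import *
c=dict(f=299.85893,cx=314.01988,cy=203.23355,p=np.array([0.58897631, 0.14286291, 0.37478075]), q=np.array([ 0.1073126 , -0.69888133,  0.69901332, -0.10690782]))
for n,a,z in [("cknob",(519,232),.2195),("hook",(518,150),.222),("fl",(468,289),.213),("fr",(573,288),.213),("bl",(463,194),.215),("br",(556,193),.215),("dknob",(315,216),.254),("rail",(420,160),.217)]: print(n,onz(c,*a,z).round(4))
E
```

```text
12.45 [0.6244 0.143  0.1617] F [ 0.37  0.11 -1.03] M [0.04 0.47 0.06] j [ 0.16  0.43  1.98 -0.55  0.17  2.25] w 0.057
tilt 33.74 ytool [-0.001 -1.    -0.001]
turn to nominal [-0.01  0.12 -0.06]
cknob [0.6218 0.035  0.2195]
hook [0.6684 0.0276 0.222 ]
fl [0.5931 0.0631 0.213 ]
fr [0.5936 0.0085 0.213 ]
bl [0.6446 0.059  0.215 ]
br [0.6451 0.0064 0.215 ]
dknob [0.6213 0.1425 0.254 ]
rail [0.6646 0.0817 0.217 ]
```

Emit:
drive_tool:
  motion:
    - [[-0.0011,0,0.0017],[0,0,0],0]
    - [[0,0,0],[0,0,0],0]
    - [[0,0,0],[0,0,0],0]
    - [[0,0,0],[0,0,0],0]
    - [[0,0,0],[0,0,0],0]
    - [[0,0,0],[0,0,0],0]
    - [[0,0,0],[0,0,0],0]
    - [[0,0,0],[0,0,0],0]

```text
time: 13.45
ee_pos: [0.6249, 0.1431, 0.1606]
tool_rot: [-0.001, 0.957, -0.001, 0.291]
force: [-3.5, -1.1, 6.1]
width: 0.0569
gripper_force: 66.2
```

Emit:
drive_tool:
  motion:
    - [[0,0,0],[0,0,0],1]
    - [[0,0,0],[0,0,0],1]
    - [[0,0,0],[0,0,0],1]
    - [[0,0,0],[0,0,0],1]
    - [[0,0,-0.02],[0,0,0],1]
    - [[0,0,-0.03],[0,0,0],1]
    - [[0,0,-0.035],[0,0,0],1]
    - [[0,0,-0.035],[0,0,0],1]

```text
time: 14.45
ee_pos: [0.5571, 0.143, 0.2602]
tool_rot: [-0.0, 0.957, -0.0, 0.29]
force: [0.3, 0.5, -0.1]
width: 0.0851
gripper_force: 0.0
```

Emit:
drive_tool:
  motion:
    - [[0,0.036,0],[0,0,0],1]
    - [[0,0.036,0],[0,0,0],1]
    - [[0,0.037,0],[0,0,0],1]
    - [[0,0,0],[0,0,0],1]
    - [[0,0,0],[0,0,0],1]
    - [[0,0,0],[0,0,0],1]
    - [[0,0,0],[0,0,0],1]
    - [[0,0,0],[0,0,0],1]

```text
time: 15.45
ee_pos: [0.5577, 0.0345, 0.2593]
tool_rot: [-0.0, 0.957, -0.0, 0.29]
force: [-0.5, 0.2, 0.6]
width: 0.0857
gripper_force: 0.0
```

```bash
python3 g.py .6249 .034 .1606
python3 - <<'E'
from plant import ctrl
from h import *
w=ctrl.snapshot("wrist"); im=w["pixels"][:,:,::-1].copy(); cv2.imwrite("pics/w6.png",im); c=cal(w)
for n in ["top","scene"]: cv2.imwrite(f"pics/{n}6.png",ctrl.snapshot(n)["pixels"][:,:,::-1])
h=cv2.cvtColor(im,cv2.COLOR_BGR2HSV)
# lids are redder/darker than the table
m=cv2.inRange(h,(5,100,60),(13,255,255)); m=cv2.morphologyEx(m,cv2.MORPH_OPEN,np.ones((5,5)))
n,l,st,ce=cv2.connectedComponentsWithStats(m)
for i in range(1,n):
    if st[i,4]>700: print(st[i],ce[i].round(1),onz(c,*ce[i],.214).round(4), [tuple(p) for p in cv2.boxPoints(cv2.minAreaRect(np.argwhere(l==i)[:,::-1].astype(np.float32))).round(0).astype(int).tolist()])
E
```

```text
15.45 [0.5577 0.0345 0.2593] F [-0.49  0.22  0.59] M [ 0.01  0.28 -0.03] j [-0.08  0.16  2.05  0.13  0.34  1.38] w 0.0857
tilt 33.74 ytool [-0.    -1.    -0.001]
turn to nominal [-0.03  0.13 -0.02]
shift to tgt, nominal axes [0.0008 0.0005 0.1194]
[ 572  143   68   63 3881] [608.2 173.3] [ 0.6185 -0.2035  0.214 ] [(572, 143), (639, 143), (639, 205), (572, 205)]
[ 148  144   71   62 4030] [183.6 174.5] [0.6173 0.14   0.214 ] [(148, 144), (218, 144), (218, 205), (148, 205)]
[ 287  144   66   62 3966] [319.2 174.8] [0.6171 0.0304 0.214 ] [(287, 144), (352, 144), (352, 205), (287, 205)]
[ 432  144   73   62 4127] [467.1 174.9] [ 0.6171 -0.0891  0.214 ] [(432, 144), (504, 144), (504, 205), (432, 205)]
[ 478  255  162  145 7601] [574.5 319.8] [ 0.5078 -0.1475  0.214 ] [(472, 303), (514, 231), (680, 329), (638, 400)]
```

Emit:
drive_tool:
  motion:
    - [[0,0.0035,0.03],[0,0,0],1]
    - [[0,0,0.03],[0,0,0],1]
    - [[0,0,0.03],[0,0,0],1]
    - [[0,0,0.029],[0,0,0],1]
    - [[0,0,0],[0,0,0],1]
    - [[0,0,0],[0,0,0],0]
    - [[0,0,0],[0,0,0],0]
    - [[0,0,0],[0,0,0],0]

```text
time: 16.6
ee_pos: [0.6234, 0.0306, 0.1619]
tool_rot: [-0.0, 0.957, -0.0, 0.291]
force: [-7.2, -0.2, 7.0]
width: 0.0568
gripper_force: 62.8
```

Emit:
drive_tool:
  motion:
    - [[0,0,0],[0,0,0],0]
    - [[0.0039,0,-0.0058],[0,0,0],0]
    - [[0.0039,0,-0.0058],[0,0,0],0]
    - [[-0.0025,0,-0.0017],[0,0,0],0]
    - [[0,0,0],[0,0,0],0]
    - [[0,0,0],[0,0,0],0]
    - [[0,0,0],[0,0,0],0]
    - [[0,0,0],[0,0,0],0]

```text
time: 17.6
ee_pos: [0.6208, 0.0304, 0.1743]
tool_rot: [-0.0, 0.957, -0.0, 0.29]
force: [-0.7, -0.0, -2.5]
width: 0.0566
gripper_force: 64.3
```

```bash
cat > f.py <<'E'
from plant import ctrl
import numpy as np
F=[]
for i in range(6):
    F.append(ctrl.sense()["force"]); ctrl.snapshot("wrist")
F=np.array(F); print(F.mean(0).round(2),F.std(0).round(2))
E
python3 g.py; python3 f.py
```

```text
17.6 [0.6208 0.0304 0.1743] F [-0.68 -0.   -2.54] M [-0.01  0.51 -0.04] j [-0.08  0.38  2.03  0.28  0.15  1.23] w 0.0566
tilt 33.73 ytool [-0.001 -1.    -0.001]
turn to nominal [-0.01  0.13 -0.06]
[-0.19 -0.03 -2.46] [0.3  0.58 0.45]
```

tin_c is light (about 2.5 N). I'll put it back and go on to tin_b.

Emit:
drive_tool:
  motion:
    - [[0.0025,0,0.0017],[0,0,0],0]
    - [[-0.0039,0,0.0058],[0,0,0],0]
    - [[-0.0039,0,0.0058],[0,0,0],0]
    - [[0,0,0],[0,0,0],0]
    - [[0,0,0],[0,0,0],1]
    - [[0,0,0],[0,0,0],1]
    - [[0,0,0],[0,0,0],1]
    - [[0,0,0],[0,0,0],1]

```text
time: 18.9
ee_pos: [0.6239, 0.0304, 0.1603]
tool_rot: [-0.0, 0.957, -0.0, 0.29]
force: [0.5, -0.7, 0.6]
width: 0.0854
gripper_force: 0.0
```

Emit:
drive_tool:
  motion:
    - [[0,0,-0.02],[0,0,0],1]
    - [[0,0,-0.03],[0,0,0],1]
    - [[0,0,-0.035],[0,0,0],1]
    - [[0,0,-0.035],[0,0,0],1]
    - [[0,0.04,0],[0,0,0],1]
    - [[0,0.04,0],[0,0,0],1]
    - [[0,0.04,0],[0,0,0],1]
    - [[0,0,0],[0,0,0],1]

```text
time: 19.9
ee_pos: [0.5571, -0.0919, 0.2601]
tool_rot: [0.0, 0.957, -0.002, 0.29]
force: [0.2, -0.2, 0.8]
width: 0.0855
gripper_force: 0.0
```

```bash
cat > l.py <<'E'
from plant import ctrl
from h import *
w=ctrl.snapshot("wrist"); im=w["pixels"][:,:,::-1].copy(); c=cal(w)
h=cv2.cvtColor(im,cv2.COLOR_BGR2HSV)
m=cv2.inRange(h,(5,100,60),(13,255,255)); m=cv2.morphologyEx(m,cv2.MORPH_OPEN,np.ones((5,5)))
n,l,st,ce=cv2.connectedComponentsWithStats(m)
for i in range(1,n):
    if st[i,4]>700: print(st[i],onz(c,*ce[i],.214).round(4))
E
python3 g.py .6234 -.089 .1606; python3 l.py
```

```text
19.9 [ 0.5571 -0.0919  0.2601] F [ 0.21 -0.19  0.79] M [-0.    0.29  0.  ] j [-0.39  0.17  2.04  0.52  0.43  0.76] w 0.0855
tilt 33.75 ytool [-0.004 -1.    -0.001]
turn to nominal [ 0.1   0.11 -0.22]
shift to tgt, nominal axes [-0.0004 -0.0029  0.1195]
[ 425  143   72   62 4074] [ 0.6173 -0.2102  0.214 ]
[   0  145   73   61 4059] [0.6181 0.1353 0.214 ]
[ 131  144   72   62 4039] [0.6172 0.0271 0.214 ]
[ 282  144   66   62 3947] [ 0.6169 -0.0924  0.214 ]
[ 480  275   55   43 1224] [ 0.5205 -0.2303  0.214 ]
[ 380  276   40   84 2106] [ 0.5056 -0.1494  0.214 ]
[468 370  46  30 988] [ 0.4652 -0.2074  0.214 ]
```

Emit:
drive_tool:
  motion:
    - [[0,0,0.03],[0,0,0],1]
    - [[0,0,0.03],[0,0,0],1]
    - [[0,0,0.03],[0,0,0],1]
    - [[0,0,0.029],[0,0,0],1]
    - [[0,0,0],[0,0,0],1]
    - [[0,0,0],[0,0,0],0]
    - [[0,0,0],[0,0,0],0]
    - [[0,0,0],[0,0,0],0]

```text
time: 20.95
ee_pos: [0.6229, -0.0897, 0.163]
tool_rot: [0.0, 0.957, -0.0, 0.291]
force: [-4.9, -1.8, 4.6]
width: 0.0568
gripper_force: 61.6
```

Emit:
drive_tool:
  motion:
    - [[0,0,0],[0,0,0],0]
    - [[0.0039,0,-0.0058],[0,0,0],0]
    - [[0.0039,0,-0.0058],[0,0,0],0]
    - [[-0.0025,0,-0.0017],[0,0,0],0]
    - [[0,0,0],[0,0,0],0]
    - [[0,0,0],[0,0,0],0]
    - [[0,0,0],[0,0,0],0]
    - [[0,0,0],[0,0,0],0]

```text
time: 21.95
ee_pos: [0.62, -0.0895, 0.1749]
tool_rot: [-0.0, 0.957, -0.0, 0.29]
force: [0.8, -0.2, -5.3]
width: 0.0563
gripper_force: 65.0
```

```bash
python3 g.py; python3 f.py
```

```text
21.95 [ 0.62   -0.0895  0.1749] F [ 0.83 -0.17 -5.28] M [-0.07  0.8   0.  ] j [-0.33  0.39  2.01  0.79  0.26  0.52] w 0.0563
tilt 33.72 ytool [-0.001 -1.    -0.001]
turn to nominal [-0.02  0.15 -0.06]
[ 0.17 -0.07 -5.25] [0.57 0.51 0.15]
```

tin_b is the full one (5.25 N). I'll lift it off the rail, draw it clear and carry it over the board.

Emit:
drive_tool:
  motion:
    - [[0.0056,0,-0.0083],[0,0,0],0]
    - [[0.0056,0,-0.0083],[0,0,0],0]
    - [[0,0,0],[0,0,0],0]
    - [[-0.0166,0,-0.0111],[0,0,0],0]
    - [[-0.0249,0,-0.0167],[0,0,0],0]
    - [[-0.0249,0,-0.0167],[0,0,0],0]
    - [[-0.0332,0,-0.0223],[0,0,0],0]
    - [[0,0,0],[0,0,0],0]

```text
time: 23.25
ee_pos: [0.4981, -0.0892, 0.195]
tool_rot: [-0.0, 0.957, -0.001, 0.29]
force: [-0.2, 0.5, -4.6]
width: 0.0566
gripper_force: 66.0
```

Emit:
drive_tool:
  motion:
    - [[-0.0127,0.0475,-0.0085],[0,0,0],0]
    - [[-0.0127,0.0475,-0.0085],[0,0,0],0]
    - [[-0.0127,0.0475,-0.0085],[0,0,0],0]
    - [[-0.0127,0.0475,-0.0085],[0,0,0],0]
    - [[0,0,0],[0,0,0],0]
    - [[0,0,0],[0,0,0],0]
    - [[0,0,0],[0,0,0],0]
    - [[0,0,0],[0,0,0],0]

```text
time: 24.25
ee_pos: [0.4394, -0.2786, 0.1954]
tool_rot: [-0.0, 0.957, 0.0, 0.29]
force: [-0.2, -0.2, -4.2]
width: 0.0567
gripper_force: 68.1
```

```bash
python3 g.py .437 -.279 .075; python3 l.py; python3 - <<'E'
from plant import ctrl
from h import *
a=[ctrl.snapshot(n)["pixels"][:,:,::-1] for n in ("wrist","top","scene")]
m=np.hstack([cv2.resize(a[0],(400,250)),cv2.resize(a[1][75:260,200:496],(400,250))])
cv2.imwrite("pics/m7.png",np.vstack([m,cv2.resize(a[2][60:240,200:500],(600,360))[:, :600] if False else cv2.copyMakeBorder(cv2.resize(a[2][60:260,200:500],(510,340)),0,0,0,290,0)]))
E
```

```text
24.25 [ 0.4394 -0.2786  0.1954] F [-0.24 -0.17 -4.16] M [0.06 0.89 0.02] j [-0.94  0.26  2.15  0.96  0.58 -0.16] w 0.0567
tilt 33.74 ytool [ 0.001 -1.    -0.   ]
turn to nominal [-0.04  0.12  0.02]
shift to tgt, nominal axes [-0.0691  0.0004  0.0986]
[ 116    0  147   34 3413] [ 0.5924 -0.1963  0.214 ]
[  252   165   124   118 13538] [ 0.4425 -0.2794  0.214 ]
[ 376  180   35   84 1915] [ 0.4429 -0.3213  0.214 ]
[ 233  188   25   67 1005] [ 0.4434 -0.2408  0.214 ]
[ 253  285  127   51 4853] [ 0.399  -0.2802  0.214 ]
```

Emit:
drive_tool:
  motion:
    - [[-0.0109,0,0.0162],[0,0,0],0]
    - [[-0.0109,0,0.0162],[0,0,0],0]
    - [[-0.0109,0,0.0162],[0,0,0],0]
    - [[-0.0109,0,0.0162],[0,0,0],0]
    - [[-0.0109,0,0.0162],[0,0,0],0]
    - [[-0.0109,0,0.0162],[0,0,0],0]
    - [[0,0,0],[0,-2.3,0],0]
    - [[0,0,0],[0,0,0],0]

```text
time: 25.45
ee_pos: [0.4392, -0.2796, 0.0784]
tool_rot: [0.0, 0.963, -0.0, 0.271]
force: [-0.9, 0.3, -5.9]
width: 0.0563
gripper_force: 68.2
```

Emit:
drive_tool:
  motion:
    - [[-0.0016,0,0.0025],[0,0,0],0]
    - [[-0.0011,0,0.0017],[0,0,0],0]
    - [[0,0,0],[0,0,0],0]
    - [[0,0,0],[0,0,0],0]
    - [[0,0,0],[0,0,0],0]
    - [[0,0,0],[0,0,0],0]
    - [[0,0,0],[0,0,0],0]
    - [[0,0,0],[0,0,0],0]

```text
time: 26.45
ee_pos: [0.4386, -0.2793, 0.0732]
tool_rot: [-0.0, 0.963, -0.0, 0.271]
force: [-0.2, -0.3, -5.3]
width: 0.0563
gripper_force: 68.2
```

```bash
python3 g.py; python3 f.py
```

```text
26.45 [ 0.4386 -0.2793  0.0732] F [-0.23 -0.28 -5.32] M [0.01 0.76 0.04] j [-0.93  0.5   2.25  1.5   0.43 -0.77] w 0.0563
tilt 31.44 ytool [-0.001 -1.    -0.001]
turn to nominal [-0.01  2.42 -0.05]
[ 0.23  0.21 -5.25] [0.62 0.58 0.32]
```

Still airborne, so I'll lower in 1.5 to 2 mm steps.

Emit:
drive_tool:
  motion:
    - [[-0.0011,0,0.0017],[0,0,0],0]
    - [[-0.0011,0,0.0017],[0,0,0],0]
    - [[0,0,0],[0,0,0],0]
    - [[0,0,0],[0,0,0],0]
    - [[0,0,0],[0,0,0],0]
    - [[0,0,0],[0,0,0],0]
    - [[0,0,0],[0,0,0],0]
    - [[0,0,0],[0,0,0],0]

```text
time: 27.75
ee_pos: [0.4384, -0.2794, 0.07]
tool_rot: [0.0, 0.962, -0.001, 0.272]
force: [-9.7, 1.1, 13.1]
width: 0.0563
gripper_force: 70.3
```

Emit:
drive_tool:
  motion:
    - [[0,0,0],[0,0,0],1]
    - [[0,0,0],[0,0,0],1]
    - [[0,0,0],[0,0,0],1]
    - [[0,0,0],[0,0,0],1]
    - [[0,0,-0.02],[0,0,0],1]
    - [[0,0,-0.03],[0,0,0],1]
    - [[0,0,-0.04],[0,0,0],1]
    - [[0,0,-0.04],[0,0,0],1]

```text
time: 28.75
ee_pos: [0.3698, -0.2792, 0.1808]
tool_rot: [-0.0, 0.963, -0.0, 0.27]
force: [0.2, -0.2, 1.0]
width: 0.0857
gripper_force: 0.0
```

Emit:
drive_tool:
  motion:
    - [[0,0,-0.04],[0,0,0],1]
    - [[0,0,0],[0,0,0],1]
    - [[0,0,0],[0,0,0],1]
    - [[0,0,0],[0,0,0],1]
    - [[0,0,0],[0,0,0],1]
    - [[0,0,0],[0,0,0],1]
    - [[0,0,0],[0,0,0],1]
    - [[0,0,0],[0,0,0],1]

```text
time: 29.75
ee_pos: [0.3498, -0.2793, 0.2141]
tool_rot: [-0.0, 0.963, -0.0, 0.271]
force: [-0.3, 0.2, 0.5]
width: 0.0854
gripper_force: 0.0
```

```bash
python3 g.py; python3 - <<'E'
from plant import ctrl
from h import *
a=[ctrl.snapshot(n)["pixels"][:,:,::-1] for n in ("wrist","top","scene")]
m=np.hstack([cv2.resize(a[0],(400,250)),cv2.resize(a[1][75:260,200:496],(400,250))])
cv2.imwrite("pics/m8.png",np.vstack([m,cv2.copyMakeBorder(cv2.resize(a[2][60:260,200:500],(510,340)),0,0,0,290,cv2.BORDER_CONSTANT)]))
E
```

```text
29.75 [ 0.3498 -0.2793  0.2141] F [-0.26  0.18  0.55] M [-0.03  0.22 -0.  ] j [-1.13  0.14  2.23  0.82  0.7  -0.19] w 0.0854
tilt 31.44 ytool [-0.001 -1.    -0.001]
turn to nominal [-0.02  2.42 -0.06]
```

View pics/m8.png

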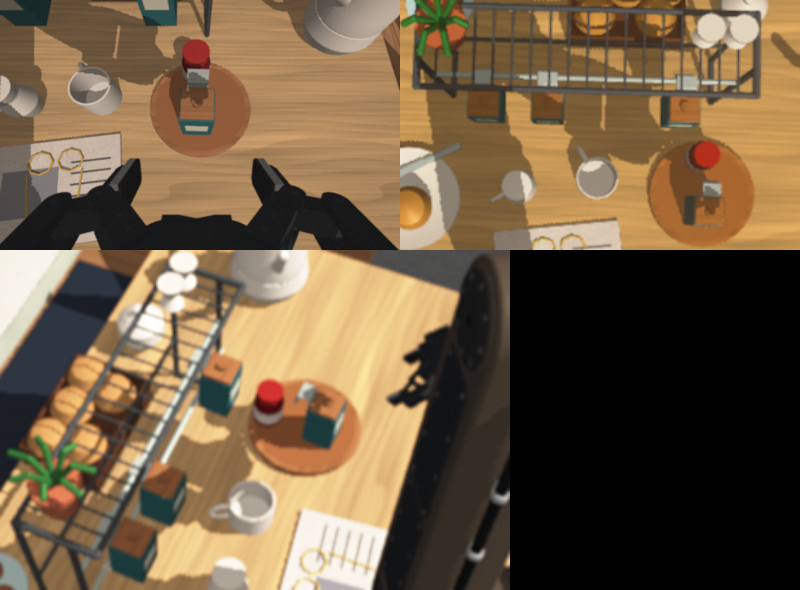

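The montage shows three tins hanging on the rail (top view: (487,103), (548,107), (682,110)). The full tin stands upright on the board at (705,205), and the jam, cup and jug haven't moved. The gripper is clear, so I'll hand in.

```bash
python3 -c "
from plant import ctrl
print(ctrl.job_done())"
```

```text
the job is handed in; nothing more can be done
None
```

I hung the used-up tin (tin_d) on the free stretch of the rail, found tin_b to be the full one (about 5.25 N) and stood it on the board; tin_a, which I never needed to weigh, and tin_c (about 2.5 N) still hang there, nothing else looked disturbed in the last pictures, and the job is handed in at about 30 s, though the hand-in gave no verdict.

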